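# Switch on the shelf lamp and turn it up

## Task

Light up the counter for chopping with the lamp on the riser shelf: reach in from below, under the shelf's front lip, and push the front end of the lamp's red rocker switch up until it flips and stays on, and turn the black knob on the lamp's box clockwise past its click, so that its pointer rests at the big dot (bright). Leave the other things on the counter and on the shelf where they are.

Things in the scene. Friction and masses are not known exactly. Their poses are not given: they have to be found in the camera images.
- shelf: fixed green enamelled steel riser shelf, 520 mm wide, 200 deep, top 250 mm above the counter, open in front and behind, on two wire legs 490 mm apart. Origin: on the counter below the middle of the outer face of its front lip; x points from front to back of the shelf (away from the robot), y left along the lip, z up. The 3 mm sheet is folded down 18 mm along its front edge (the lip) and back edge.
- lamp: fixed lamp hooked over the shelf's front lip, within 80 mm of its middle. Origin: level with the shelf's top, at the lip's outer face, on the lamp's middle plane; axes as the shelf's. On the shelf: white battery box (x 22 to 96, y -47 to 47, top at z = 30 mm) with the knob. Under it: grey pod with the rocker, 64 mm wide, then a light bar 340 mm long (x 70 to 98, z -3 to -21 mm).
- lip_edge (a point): lower front edge, on the lamp's middle plane, of the lamp's 100 mm wide aluminium strap, which wraps over the shelf's lip and is the outermost part of it: lamp frame x = -2, z = -20 mm. A finger must pass in front of and below this point to reach the rocker. The box on top begins 24 mm behind it.
- pod_edge (a point): front end, on the middle plane, of the grey pod's lower face, right behind the lip: lamp frame x = 6, z = -40 mm. From here the lower face, which holds the red rocker, slopes down towards the back at 24 degrees, to x = 61, z = -64 mm. Above it the pod's front reaches up to the shelf's underside.
- rocker (a joint): red rocker switch under the lip, 44 mm long front to back, 36 wide, in the pod's sloping lower face; tips about a level axis along y through its middle (lamp frame x = 31, z = -51 mm). Radians: 0 = off (front end hangs; underside 15 degrees from level), 0.32 = on (front end up; 33 degrees). Past half way (0.16) it snaps over and stays. About 4 N up at rocker_press. Pressing its back half does nothing.
- rocker_press (a point): where to push up: underside of the rocker's front half, 13 mm before its axis, 9 mm behind its front end, on the middle plane (lamp frame, off: x = 16, z = -54 mm); rises 5 mm. It is 18 mm behind and 34 mm below lip_edge, so an upright finger cannot get there; one leaning 35 to 45 degrees from vertical, tip pointing under the shelf, meets it with the upper corner of its tip and pushes by going straight up.
- dimmer (a joint): black knob on top of the lamp's box, vertical axis. Radians, clockwise seen from above: 0 = low (pointer at the small orange dot, 0.52 rad to the left of straight back), 1.04 = bright (pointer at the big orange dot, 0.52 rad to the right of straight back) and stop. The detent gives way half way (0.52) after about 0.1 N m; the knob then snaps to bright and stays.
- dimmer_grip (a point): on the knob's axis, mid-height of the part to grip: a bar 44 mm long, 12 wide, 22 high (11 mm below this point to 11 above), on a round skirt 48 mm wide and 6 high that lies on the box. Lamp frame x = 59, z = 49 mm. This frame's x points along the bar to the pointer end (white line), z up; it turns with the knob.
- board: bystander: square green plastic chopping board, 220 x 220 x 14 mm, in front of the shelf; origin under its centre
- pestle: bystander: wooden pestle, 171 mm long, 36 mm thick, lying on the board along its own x; origin under its middle
- ramekin: bystander: white ceramic ramekin, 86 mm diameter, 46 mm high, upright on the counter under the shelf; origin under its centre
- sieve: bystander: steel wire sieve lying rim down, 136 mm diameter, 52 mm high, handle along its x to 203 mm from the centre; origin under the centre of the bowl
- silicone_lid: bystander: blue silicone lid, 150 mm diameter, 32 mm high with its knob, flat on the counter; origin under its centre
- spice_jar: bystander: amber jar with red cap, 52 mm diameter, 85 mm high, on the shelf near one end (the bottle at the other); origin under its centre
- sauce_bottle: bystander: green bottle with yellow cap, 56 mm diameter, 160 mm high, on the shelf near one end (the jar at the other); origin under its centre

How it is judged:
By the outcome, as a careful person would: the job done as asked, in the order asked, and still so for the second after the job is handed in, with the robot touching nothing.
It also fails if it takes over 51 s, if anything falls off the work surface, if the arm or the gripper's body presses on something with over 40 N, if the wrist force passes 120 N, or if a joint passes its speed limit or range.

## Robot

A 6-joint arm with a two-finger parallel gripper is mounted at the origin on the work surface. World frame = base frame: x ahead of the robot, y to its left, z up, the work surface at z = 0. Lengths are in m, angles in rad, forces in N, time in s.
With the tool pointing down it reaches from about 0.425 to 0.95 m from the base axis. Payload 3.5 kg.
Tool frame: the origin (TCP) lies on the centre line of the jaws, within the pads' length; the fingertips stand 11 mm ahead of it and the grasp point (between the pads) lies 8 mm behind it; y points along the fingers, x is the direction in which the jaws open and shut, and the axes are right-handed (so a half turn about y gives the same grasp; the last joint's range is limited). The gripper opens to 85 mm and grips with 20 to 120 N. Pads are 22 mm wide; open, the fingers measure 114 mm over their backs; the gripper's body (76 mm by 85 mm) begins 54 mm behind the grasp point. The pads swing forward as they close: fully open they stand 13 mm farther back than shut.
Start: joints at [-1.381, 0.286, 1.577, -0, 1.279, -0.15], TCP at [0.225, -0.636, 0.242] pointing down, gripper open.
Joint ranges: [-2.77, 2.77], [-0.9, 2.22], [0.21, 2.48], [-1.53, 4.67], [0.24, 2.81], [-2.84, 2.84]. Speed limits (rad/s): [2.79, 2.79, 3.14, 3.14, 3.14, 3.14].

## Interface

Orientations are given as a unit quaternion [x, y, z, w].
In Python, from plant import get_state, read_camera, sign_off gives the robot as it stands.
- The arm moves only by the shell command python3 -m inch 'ROWS' [FORCE]. ROWS is JSON, a list of rows, each an object of numbers: "ax", "ay", "az": the turn, a rotation vector about the tool's x, y, z in rad; "x", "y", "z": the shift along the tool's x, y, z in mm; "hand": the closure, from -1 (fully open) to 1 (shut). In form: [{"ax": .., "ay": .., "az": .., "x": .., "y": .., "z": .., "hand": ..}, ...]. A call has 1 to 5 rows; each row shifts and turns the commanded pose from where the row before left it, along the tool's axes as they then stand; what a row does not reach is not made up. A row lasts 1/12 s, in which the tool goes at most 41.7 mm and 7.16 degrees, less where a joint would pass 70% of its speed; a pose out of reach is approached as far as the arm can. A call with a gripper value outside its range is refused whole. The fingers move at their own pace and stop on an object; FORCE is the grip in N (left out, the last holds). Time passes only in rows, so rows that do not move let the fingers close. It gives the time, the measured TCP pose, the force and the opening at its end, in the units of the state.
- get_state(): the state, without advancing time (a new reading comes with each control period).
- read_camera(name): name is "side" or "top"; returns a dict with "img" (384x512x3 uint8, red, green, blue), "fov_y" (degrees; the focal length in pixels is half the picture's height over the tangent of half this angle, whatever the lens; pixels are square), "cx", "cy" (the principal point, pixels), "T" (4x4, takes a point from camera to world coordinates). Camera axes: x right, y down, z forward; pixel columns grow to the right and rows downward; lengths in m; the calibration is good to about 2 mm. A picture is of the moment at which its call begins. There is no depth.
- sign_off(): hands the job in, once; it reports no verdict.
The state is a dict: "time": time; "qpos": joint angles; "dq": joint speeds; "joint_efforts": joint torques, N m; "eef_pos": TCP position; "tcp_rot": TCP orientation; "contact_force": force on the tool from outside, world axes, zero at the start; "wrist_torque": the same for the moment, N m; "opening": opening from 0.0 (shut) to 1.0 (fully open).
Only numpy, scipy, OpenCV 4.12 (cv2) and the standard library are available. Lean on these libraries where they do the work, as an engineer would, in place of code of your own. Each camera call takes 0.05 s, during which the arm holds its last target. There are 200 camera calls.

## Working session

There is one attempt and no reset: what is moved stays moved. The work goes in short steps, Python scripts to look and compute and a shell command to move; the robot and the scene stay as the last step left them, time stands still between calls to the robot, and variables do not carry over. Pictures are saved under pics/ and viewed, about 8 in all and at most 12, crops included, and the job is handed in when it is done.

```bash
ls; mkdir -p pics; python3 - <<'E'
from plant import *
import cv2,numpy as np
print(get_state())
for n in("side","top"):
    c=read_camera(n); cv2.imwrite(f"pics/{n}0.png",c["img"][:,:,::-1]); print(n,c["fov_y"],c["cx"],c["cy"],np.round(c["T"],4).tolist())
E
```

```text
pics
{'time': 0.0, 'qpos': array([-1.38100326e+00,  2.87180145e-01,  1.57816921e+00,  9.58543894e-06,
        1.27859782e+00, -1.49967631e-01]), 'dq': array([-0.00066184,  0.00011265,  0.00116628,  0.00118774,  0.00086154,
        0.00025941]), 'joint_efforts': array([-7.94311709e-04, -4.05982339e+01, -2.92626625e+01, -2.15006826e-04,
        5.84664289e-03,  7.82092513e-06]), 'eef_pos': array([ 0.22488241, -0.63577239,  0.24094171]), 'tcp_rot': array([-0.57675461,  0.4088688 , -0.40767282,  0.57791288]), 'contact_force': array([ 0.42172066, -0.1950939 , -0.01192248]), 'wrist_torque': array([0.02512293, 0.00351972, 0.02734728]), 'opening': 1.0028463438116457}
side 52.115081709441846 253.5838484704444 189.20422722573534 [[-0.9981, -0.0453, 0.0423, 0.5373], [-0.0614, 0.6333, -0.7715, 0.7529], [0.0082, -0.7726, -0.6348, 0.8109], [0.0, 0.0, 0.0, 1.0]]
top 51.563835684748824 249.20610623089289 189.54131500934392 [[0.0091, -0.9987, 0.0499, 0.5128], [-0.9998, -0.0082, 0.0192, -0.0187], [-0.0188, -0.05, -0.9986, 1.1726], [0.0, 0.0, 0.0, 1.0]]
```

View pics/side0.png

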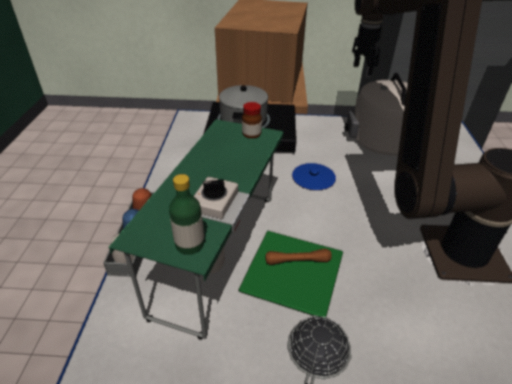

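View pics/top0.png

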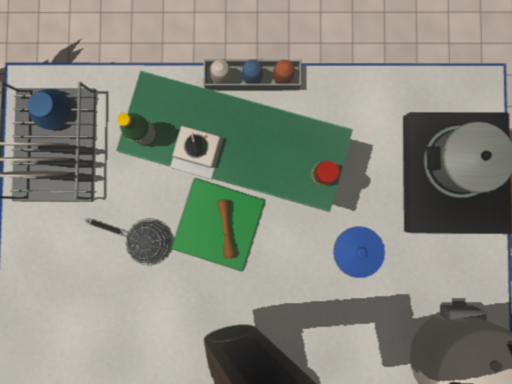

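The side view shows the shelf at an angle, with the white lamp box at (216,197) and the black knob at (213,190). In the top view the shelf corners are about (143,72), (351,128), (331,210) and (118,150). The box is at (197,149), the strap at (192,172) and the pestle and board at (220,225).

```bash
cat > h.py <<'E'
import numpy as np,cv2
from plant import *
from scipy.spatial.transform import Rotation as R
def ray(c,uv,z):
    f=c["img"].shape[0]/2/np.tan(np.radians(c["fov_y"])/2); uv=np.atleast_2d(uv).astype(float)
    d=np.c_[(uv-[c["cx"],c["cy"]])/f,np.ones(len(uv))]@c["T"][:3,:3].T; o=c["T"][:3,3]
    return o+d*((z-o[2])/d[:,2])[:,None]
def proj(c,P):
    f=c["img"].shape[0]/2/np.tan(np.radians(c["fov_y"])/2)
    q=(np.atleast_2d(P)-c["T"][:3,3])@c["T"][:3,:3]
    return q[:,:2]/q[:,2:]*f+[c["cx"],c["cy"]]
E
python3 - <<'E'
from h import *
c=read_camera("top"); im=c["img"]; hsv=cv2.cvtColor(im,cv2.COLOR_RGB2HSV)
m=cv2.inRange(hsv,(65,60,30),(90,255,130)); m[:60]=0;m[:,:110]=0;m[:,370:]=0
m=cv2.morphologyEx(m,cv2.MORPH_OPEN,np.ones((3,3)))
n,l,s,_=cv2.connectedComponentsWithStats(m); k=1+np.argmax(s[1:,4]); print(s[k])
pts=np.argwhere(l==k)[:,::-1]
w=ray(c,pts,.25)[:,:2]
r=cv2.minAreaRect((w*1000).astype(np.float32)); print("shelf",r,cv2.boxPoints(r).round(1).tolist())
# white box
g=im.min(2)>150
m=np.zeros(g.shape,np.uint8); m[120:185,165:230]=g[120:185,165:230]*255
w=ray(c,np.argwhere(m>0)[:,::-1],.28)[:,:2]
r=cv2.minAreaRect((w*1000).astype(np.float32)); print("box",r,cv2.boxPoints(r).round(1).tolist())
c2=im[100:200,140:260]; a=cv2.resize(c2,None,fx=5,fy=5,interpolation=cv2.INTER_CUBIC)
s=read_camera("side"); b=cv2.resize(s["img"][150:260,160:270],(500,500),interpolation=cv2.INTER_CUBIC)
cv2.imwrite("pics/z.png",cv2.resize(np.hstack([a,b]),(800,364))[:,:,::-1])
E
```

```text
[  118    72   233   139 15095]
shelf ((675.5013427734375, 35.74238586425781), (519.1766357421875, 200.0889892578125), 74.1915283203125) [[508.5, -186.8000030517578], [701.0, -241.3000030517578], [842.5, 258.29998779296875], [650.0, 312.79998779296875]]
box ((633.8456420898438, 117.24048614501953), (129.87933349609375, 145.25294494628906), 0.45343053340911865) [[568.2999877929688, 189.39999389648438], [569.5, 44.099998474121094], [699.4000244140625, 45.099998474121094], [698.2000122070312, 190.39999389648438]]
```

View pics/z.png

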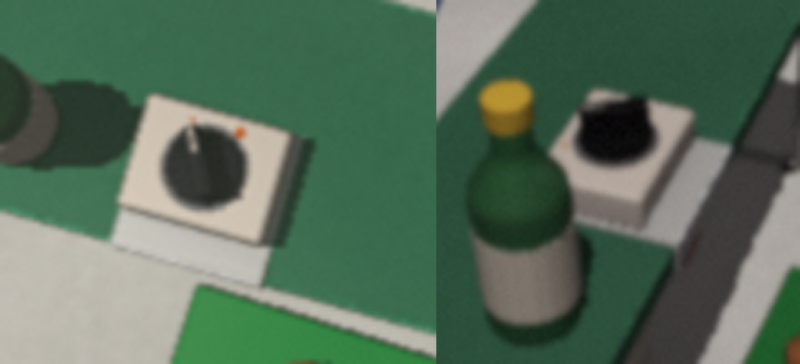

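```bash
python3 - <<'E'
from h import *
c=read_camera("top"); s=read_camera("side")
y=np.radians(-15.81); X=np.array([np.cos(y),np.sin(y)]);Y=np.array([-X[1],X[0]])
F=np.array([675.5,35.7])-100*X
def sh(u): 
    w=ray(c,u[0],u[1])[0,:2]*1000-F; return (w@X).round(1),(w@Y).round(1)
cr=lambda p:(np.array(p)/3.636+[140,100]-.5*(1-1/5))
for p,z in [((152,95),.28),((295,135),.28),((262,243),.28),((120,205),.28),((118,207),.252),((265,287),.252),((204,168),.29)]: print(p,sh((cr(p),z)))
# knob dark blob both views -> triangulate at grip top z 0.31
for cc,roi in((c,(125,170,180,215)),(s,(170,205,195,235))):
    a,b,d,e=roi; g=(cc["img"][a:b,d:e].max(2)<60).astype(np.uint8)
    n,l,st,ce=cv2.connectedComponentsWithStats(g);k=1+np.argmax(st[1:,4]); print(st[k],ce[k]+[d,a])
    for z in(.29,.3): w=ray(cc,ce[k]+[d,a],z)[0,:2]*1000-F; print(z,w@X,w@Y)
# board/pestle/ramekin clearances
E
```

```text
(152, 95) (np.float64(92.7), np.float64(120.9))
(295, 135) (np.float64(93.4), np.float64(27.7))
(262, 243) (np.float64(22.9), np.float64(28.1))
(120, 205) (np.float64(20.9), np.float64(120.1))
(118, 207) (np.float64(21.3), np.float64(127.8))
(265, 287) (np.float64(-1.7), np.float64(22.1))
(204, 168) (np.float64(56.6), np.float64(74.4))
[  6  10  21  21 296] [196.47635135 145.89864865]
0.29 56.90512114726417 72.69132492962093
0.3 55.78753551222501 70.77263909004391
[  8   9  23  20 359] [214.12256267 189.2005571 ]
0.29 54.87026814888711 80.75364936482487
0.3 49.432088248077626 91.7272511868845
```

```bash
cat >> h.py <<'E'
L=np.array([.5995,.1341,.250]); yw=np.radians(-15.81)
M=R.from_euler('z',yw).as_matrix()   # lamp axes
def lamp(p): return L+M@(np.array(p)/1000)
def tolamp(P): return (M.T@(np.asarray(P)-L))*1000
def lean(deg,sgn=1,yaw=0): # tool y leaning in lamp xz plane; tool x = sgn*lampY
    t=np.radians(deg); a=np.array([np.sin(t),0,-np.cos(t)]); x=np.array([0,sgn,0.]); 
    return R.from_euler('z',yw+yaw)*R.from_matrix(np.c_[x,a,np.cross(x,a)])
def plan(P=None,Rt=None):
    s=get_state(); r=R.from_quat(s["tcp_rot"])
    print("t",round(s["time"],2),"pos",s["eef_pos"].round(4),"lamp",tolamp(s["eef_pos"]).round(1),"q",s["qpos"].round(2),"F",s["contact_force"].round(1),"open",round(s["opening"],2))
    if Rt is not None: v=(r.inv()*Rt).as_rotvec(); print(" rot",v.round(3),"deg",np.degrees(np.linalg.norm(v)).round(1))
    if P is not None: d=r.inv().apply(np.array(P)-s["eef_pos"])*1000; print(" shift",d.round(1),"len",np.linalg.norm(d).round(1))
E
python3 - <<'E'
from h import *
print(R.from_quat(get_state()["tcp_rot"]).as_matrix().round(2).tolist())
plan([.225,-.636,.42]); plan([.5,.05,.42],lean(0,1)); plan(None,lean(0,-1))
E
```

```text
[[0.33, -0.0, 0.94], [-0.94, 0.0, 0.33], [-0.0, -1.0, 0.0]]
t 0.3 pos [ 0.225  -0.6362  0.2418] lamp [-150.5 -843.2   -8.2] q [-1.38  0.29  1.58  0.    1.28 -0.15] F [0.8 0.1 0.3] open 1.0
 shift [-3.000e-01 -1.782e+02  1.000e-01] len 178.2
t 0.3 pos [ 0.225  -0.6362  0.2418] lamp [-150.5 -843.2   -8.2] q [-1.38  0.29  1.58  0.    1.28 -0.15] F [0.8 0.1 0.3] open 1.0
 rot [-1.000e-03 -2.526e+00 -0.000e+00] deg 144.7
 shift [-555.4 -177.6  488. ] len 760.4
t 0.3 pos [ 0.225  -0.6362  0.2418] lamp [-150.5 -843.2   -8.2] q [-1.38  0.29  1.58  0.    1.28 -0.15] F [0.8 0.1 0.3] open 1.0
 rot [ 0.     0.616 -0.001] deg 35.3
```

```bash
python3 -m inch '[{"y":-36,"hand":1},{"y":-36,"hand":1},{"y":-36,"hand":1},{"y":-36,"hand":1},{"y":-36,"hand":1}]' 40
for i in 1 2 3 4; do python3 -m inch '[{"x":-27.8,"z":24.4},{"x":-27.8,"z":24.4},{"x":-27.8,"z":24.4},{"x":-27.8,"z":24.4},{"x":-27.8,"z":24.4}]'|tail -c 300; done
python3 - <<'E'
from h import *
plan([.5,.05,.42],lean(0,-1))
E
```

```text
t 0.3 pos [ 0.225  -0.6362  0.2418] lamp [-150.5 -843.2   -8.2] q [-1.38  0.29  1.58  0.    1.28 -0.15] F [0.8 0.1 0.3] open 1.0
 rot [ 0.     0.616 -0.001] deg 35.3
 shift [-555.4 -177.6  488. ] len 760.4validation failed for argument at $[0]...
validation failed for argument at $[0]...
validation failed for argument at $[0]...
validation failed for argument at $[0]...
validation failed for argument at $[0]...
```

Every row seems to need all seven keys.

```bash
python3 -m inch '[{"ax":0,"ay":0,"az":0,"x":0,"y":-36,"z":0,"hand":1},{"ax":0,"ay":0,"az":0,"x":0,"y":-36,"z":0,"hand":1},{"ax":0,"ay":0,"az":0,"x":0,"y":-36,"z":0,"hand":1},{"ax":0,"ay":0,"az":0,"x":0,"y":-36,"z":0,"hand":1},{"ax":0,"ay":0,"az":0,"x":0,"y":-36,"z":0,"hand":1}]' 40
python3 -m inch '[{"ax":0,"ay":0,"az":0,"x":-27.8,"y":0,"z":24.4,"hand":1},{"ax":0,"ay":0,"az":0,"x":-27.8,"y":0,"z":24.4,"hand":1},{"ax":0,"ay":0,"az":0,"x":-27.8,"y":0,"z":24.4,"hand":1},{"ax":0,"ay":0,"az":0,"x":-27.8,"y":0,"z":24.4,"hand":1},{"ax":0,"ay":0,"az":0,"x":-27.8,"y":0,"z":24.4,"hand":1}]'
python3 - <<'E'
from h import *
plan([.5,.05,.42],lean(0,-1))
E
```

```text
time: 0.72
eef_pos: [0.225, -0.636, 0.4241]
tcp_rot: [-0.577, 0.408, -0.408, 0.577]
contact_force: [0.1, -0.1, -0.6]
opening: 0.303
time: 1.13
eef_pos: [0.294, -0.463, 0.4222]
tcp_rot: [-0.577, 0.408, -0.408, 0.577]
contact_force: [0.4, 0.9, 0.6]
opening: -0.002
t 1.13 pos [ 0.294  -0.463   0.4222] lamp [-131.3 -657.8  172.2] q [-1.19 -0.08  1.65  0.    1.57  0.04] F [0.4 0.9 0.6] open -0.0
 rot [-0.     0.615  0.   ] deg 35.2
 shift [-415.2    2.3  365. ] len 552.8
```

```bash
for i in 1 2 3; do python3 -m inch '[{"ax":0,"ay":0,"az":0,"x":-27.7,"y":0,"z":24.3,"hand":1},{"ax":0,"ay":0,"az":0,"x":-27.7,"y":0,"z":24.3,"hand":1},{"ax":0,"ay":0,"az":0,"x":-27.7,"y":0,"z":24.3,"hand":1},{"ax":0,"ay":0,"az":0,"x":-27.7,"y":0,"z":24.3,"hand":1},{"ax":0,"ay":0,"az":0,"x":-27.7,"y":0,"z":24.3,"hand":1}]'|head -2; done
python3 -m inch '[{"ax":0,"ay":0.123,"az":0,"x":0,"y":0,"z":0,"hand":1},{"ax":0,"ay":0.123,"az":0,"x":0,"y":0,"z":0,"hand":1},{"ax":0,"ay":0.123,"az":0,"x":0,"y":0,"z":0,"hand":1},{"ax":0,"ay":0.123,"az":0,"x":0,"y":0,"z":0,"hand":1},{"ax":0,"ay":0.123,"az":0,"x":0,"y":0,"z":0,"hand":1}]' |head -2
python3 - <<'E'
from h import *
plan([.5,.05,.42],lean(45,-1))
E
```

```text
time: 1.55
eef_pos: [0.3623, -0.2918, 0.4224]
time: 1.97
eef_pos: [0.4306, -0.1207, 0.4226]
time: 2.38
eef_pos: [0.499, 0.0505, 0.4226]
time: 2.8
eef_pos: [0.4988, 0.0488, 0.4223]
t 2.8 pos [0.4988 0.0488 0.4223] lamp [ -73.7 -109.5  172.3] q [-0.11 -0.19  1.75 -0.    1.58  1.75] F [-0.8 -0.6  1. ] open 0.0
 rot [ 0.785 -0.005  0.002] deg 45.0
 shift [-1.5  2.3  0.8] len 2.9
```

```bash
python3 -m inch '[{"ax":0.112,"ay":0,"az":0,"x":0,"y":0,"z":0,"hand":1},{"ax":0.112,"ay":0,"az":0,"x":0,"y":0,"z":0,"hand":1},{"ax":0.112,"ay":0,"az":0,"x":0,"y":0,"z":0,"hand":1},{"ax":0.112,"ay":0,"az":0,"x":0,"y":0,"z":0,"hand":1},{"ax":0.112,"ay":0,"az":0,"x":0,"y":0,"z":0,"hand":1}]' |head -2
python3 -m inch '[{"ax":0.112,"ay":0,"az":0,"x":0,"y":0,"z":0,"hand":1},{"ax":0.112,"ay":0,"az":0,"x":0,"y":0,"z":0,"hand":1},{"ax":0,"ay":0,"az":0,"x":0,"y":0,"z":0,"hand":1}]' |head -3
python3 - <<'E'
from h import *
plan(lamp([-72,0,8]),lean(45,-1))
E
```

```text
time: 3.22
eef_pos: [0.4988, 0.0486, 0.4234]
time: 3.47
eef_pos: [0.4963, 0.0494, 0.4182]
tcp_rot: [0.233, -0.306, 0.736, -0.557]
t 3.47 pos [0.4963 0.0494 0.4182] lamp [ -76.2 -109.7  168.2] q [-0.02 -0.57  2.15 -0.25  0.81  1.93] F [-0.3  0.2 -0.9] open 0.0
 rot [ 0.005  0.002 -0.001] deg 0.3
 shift [-109.8  116.8 -109.5] len 194.2
```

```bash
python3 -m inch '[{"ax":0,"ay":0,"az":0,"x":-22,"y":23.3,"z":-22,"hand":1},{"ax":0,"ay":0,"az":0,"x":-22,"y":23.3,"z":-22,"hand":1},{"ax":0,"ay":0,"az":0,"x":-22,"y":23.3,"z":-22,"hand":1},{"ax":0,"ay":0,"az":0,"x":-22,"y":23.3,"z":-22,"hand":1},{"ax":0,"ay":0,"az":0,"x":-22,"y":23.3,"z":-22,"hand":1}]' |head -2
python3 - <<'E'
from h import *
plan(lamp([-1.6,0,-66]),lean(45,-1))
c=read_camera("top"); s=read_camera("side")
a=cv2.resize(c["img"][80:260,110:290],(400,400),interpolation=cv2.INTER_CUBIC)
b=cv2.resize(s["img"][130:310,150:330],(400,400),interpolation=cv2.INTER_CUBIC)
cv2.imwrite("pics/pre.png",np.hstack([a,b])[:,:,::-1])
P=[get_state()["eef_pos"]]; print((proj(c,P)-[110,80])*400/180,(proj(s,P)-[150,130])*400/180+[400,0])
E
```

```text
time: 3.88
eef_pos: [0.5338, 0.1541, 0.2619]
t 3.88 pos [0.5338 0.1541 0.2619] lamp [-68.7   1.3  11.9] q [ 0.25 -0.25  2.22 -0.7   0.58  2.58] F [ 0.6 -0.4  0.3] open 0.0
 rot [ 0.001 -0.     0.   ] deg 0.1
 shift [  1.3 102.5  -7.5] len 102.8
[[160.37133986 268.69210812]] [[671.3216901  186.92507131]]
```

View pics/pre.png

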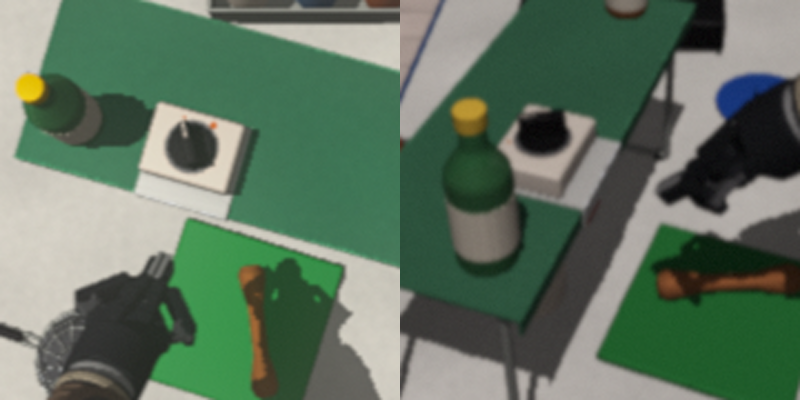

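The gripper is in front of the lip. The fingertips are at (160,260) in the top crop, in line with the strap centre (182,195), and the projected TCP agrees with the picture. I'll go in under the lip.

```bash
python3 -m inch '[{"ax":0,"ay":0,"az":0,"x":1.3,"y":20,"z":-7.5,"hand":1},{"ax":0,"ay":0,"az":0,"x":0,"y":22,"z":0,"hand":1},{"ax":0,"ay":0,"az":0,"x":0,"y":20,"z":0,"hand":1},{"ax":0,"ay":0,"az":0,"x":0,"y":20,"z":0,"hand":1},{"ax":0,"ay":0,"az":0,"x":0,"y":20,"z":0,"hand":1}]'
python3 - <<'E'
from h import *
plan(lamp([-1.6,0,-66]),lean(45,-1))
E
```

```text
time: 4.4
eef_pos: [0.5992, 0.1328, 0.1865]
tcp_rot: [0.23, -0.305, 0.737, -0.557]
contact_force: [-0.4, 0.9, 0.5]
opening: -0.001
t 4.4 pos [0.5992 0.1328 0.1865] lamp [  0.   -1.4 -63.5] q [ 0.17 -0.02  2.16 -0.9   0.41  2.75] F [-0.4  0.9  0.5] open -0.0
 rot [-0.001 -0.001  0.001] deg 0.1
 shift [-1.4  0.6 -3. ] len 3.3
```

```bash
python3 -m inch '[{"ax":0,"ay":0,"az":0,"x":-1.4,"y":-1.1,"z":-1.1,"hand":1},{"ax":0,"ay":0,"az":0,"x":0,"y":-2.1,"z":2.1,"hand":1},{"ax":0,"ay":0,"az":0,"x":0,"y":-2.1,"z":2.1,"hand":1},{"ax":0,"ay":0,"az":0,"x":0,"y":0,"z":0,"hand":1}]'
for i in 1 2 3; do python3 -m inch '[{"ax":0,"ay":0,"az":0,"x":0,"y":-0.8,"z":0.8,"hand":1},{"ax":0,"ay":0,"az":0,"x":0,"y":-0.8,"z":0.8,"hand":1},{"ax":0,"ay":0,"az":0,"x":0,"y":0,"z":0,"hand":1}]'|grep -e force -e eef; done
python3 - <<'E'
from h import *
plan(lamp([-1.6,0,-49]),lean(45,-1))
E
```

```text
time: 4.73
eef_pos: [0.5961, 0.1355, 0.1929]
tcp_rot: [0.23, -0.305, 0.737, -0.557]
contact_force: [0.4, 0.2, -0.1]
opening: 0.0
eef_pos: [0.5957, 0.1359, 0.194]
contact_force: [-0.1, -0.7, -0.1]
eef_pos: [0.5961, 0.1358, 0.1959]
contact_force: [0.1, 0.4, -0.2]
eef_pos: [0.596, 0.1357, 0.1979]
contact_force: [0.4, 0.1, 0.0]
t 5.48 pos [0.596  0.1357 0.1979] lamp [ -3.8   0.6 -52.1] q [ 0.18 -0.04  2.16 -0.85  0.43  2.71] F [0.4 0.1 0. ] open -0.0
 rot [ 0.001  0.    -0.001] deg 0.1
 shift [ 0.6 -0.6  3.7] len 3.8
```

```bash
python3 -m inch '[{"ax":0,"ay":0,"az":0,"x":0.6,"y":1.4,"z":1.4,"hand":1},{"ax":0,"ay":0,"az":0,"x":0,"y":0,"z":0,"hand":1}]'|grep -e force -e eef
for i in 1 2 3; do python3 -m inch '[{"ax":0,"ay":0,"az":0,"x":0,"y":-0.8,"z":0.8,"hand":1},{"ax":0,"ay":0,"az":0,"x":0,"y":0,"z":0,"hand":1}]'|grep -e force -e eef; done
python3 - <<'E'
from h import *
plan(lamp([-1.6,0,-49]),lean(45,-1))
E
```

```text
eef_pos: [0.5975, 0.1344, 0.1972]
contact_force: [-0.6, 1.0, 0.0]
eef_pos: [0.597, 0.1344, 0.1978]
contact_force: [0.2, 1.6, -1.1]
eef_pos: [0.5966, 0.1343, 0.1983]
contact_force: [-1.0, -0.0, -3.6]
eef_pos: [0.5963, 0.1343, 0.1989]
contact_force: [-1.3, 0.3, -5.6]
t 6.15 pos [0.5963 0.1343 0.1989] lamp [ -3.1  -0.7 -51.1] q [ 0.18 -0.04  2.16 -0.84  0.43  2.69] F [-1.3  0.3 -5.6] open -0.0
 rot [0.005 0.001 0.001] deg 0.3
 shift [-0.7 -0.4  2.6] len 2.7
```

```bash
for i in 1 2 3 4; do python3 -m inch '[{"ax":0,"ay":0,"az":0,"x":0,"y":-0.6,"z":1.0,"hand":1},{"ax":0,"ay":0,"az":0,"x":0,"y":0,"z":0,"hand":1}]'|grep -e force -e eef; done
python3 - <<'E'
from h import *
plan(lamp([-1.6,0,-49]),lean(45,-1))
E
```

```text
eef_pos: [0.5961, 0.1342, 0.1992]
contact_force: [-1.6, 1.2, -9.2]
eef_pos: [0.5959, 0.1341, 0.1996]
contact_force: [-2.0, 1.8, -12.5]
eef_pos: [0.5958, 0.134, 0.2]
contact_force: [-5.0, 3.4, -17.9]
eef_pos: [0.5955, 0.1338, 0.2003]
contact_force: [-5.4, 4.7, -20.7]
t 6.82 pos [0.5955 0.1338 0.2003] lamp [ -3.8  -1.3 -49.7] q [ 0.18 -0.05  2.16 -0.82  0.44  2.67] F [ -5.4   4.7 -20.7] open -0.0
 rot [0.01  0.001 0.003] deg 0.6
 shift [-1.3  1.   2. ] len 2.6
```

```bash
python3 - <<'E'
from h import *
s=get_state(); F=M.T@s["contact_force"]; T=M.T@s["wrist_torque"]; print("lampF",F,"lampT",T)
# line of action in xz, moment about y: T_y = rz*Fx - rx*Fz  (r from ref point)
for rz in (-20,0,20,40,60): print(rz, "rx mm", (rz*F[0]-T[1]*1000)/F[2])
print(np.cross(F,T)*1000/(F@F))
c=read_camera("side"); b=cv2.resize(c["img"][150:290,170:340],(680,560),interpolation=cv2.INTER_CUBIC)
cv2.imwrite("pics/press.png",b[:,:,::-1]); print((proj(c,[s["eef_pos"]])-[170,150])*4)
E
```

```text
lampF [ -6.50066184   3.04936482 -20.67474101] lampT [0.32124586 3.41490097 0.31572791]
-20 rx mm 158.8841054800092
0 rx mm 165.17261166876463
20 rx mm 171.46111785752007
40 rx mm 177.7496240462755
60 rx mm 184.03813023503093
[149.40426318  -9.58082235 -48.38957907]
[[288.82353846 296.38411583]]
```

View pics/press.png

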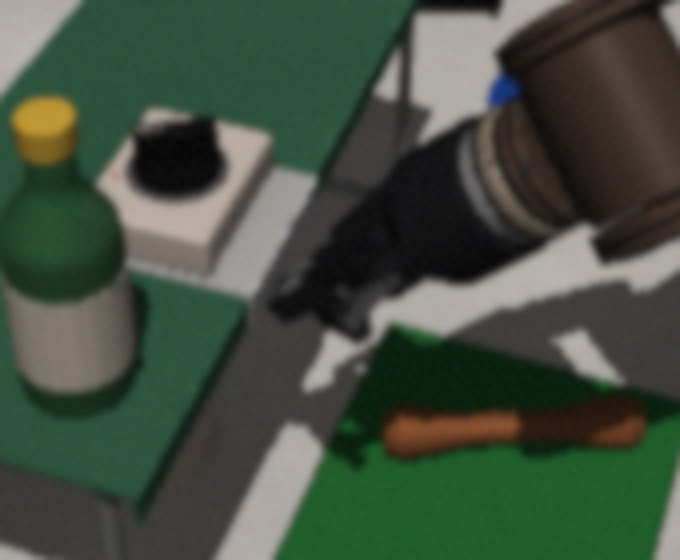

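The picture shows the fingertips at (285,305), under the strap and lip. The 20 N I'm feeling doesn't fit a rocker pushed at the right place. I'll back down, lean a little more, go slightly deeper, and log where the force acts as I push.

```bash
python3 -m inch '[{"ax":0,"ay":0,"az":0,"x":0,"y":4.5,"z":-4.5,"hand":1},{"ax":0,"ay":0,"az":0,"x":0,"y":4.5,"z":-4.5,"hand":1},{"ax":0.07,"ay":0,"az":0,"x":0,"y":0,"z":0,"hand":1},{"ax":0,"ay":0,"az":0,"x":0,"y":0,"z":0,"hand":1}]'
cat >> h.py <<'E'
def con(h=11,tip=11):
    s=get_state(); F=M.T@s["contact_force"]; T=M.T@s["wrist_torque"]*1000; p=tolamp(s["eef_pos"])
    Rl=M.T@R.from_quat(s["tcp_rot"]).as_matrix(); a=Rl[:,1]; n=Rl[:,2]; cor=p+tip*a+h*n
    o=cor-p; # r=d*a+o ; Ty = rz Fx - rx Fz
    d=(T[1]-(o[2]*F[0]-o[0]*F[2]))/(a[2]*F[0]-a[0]*F[2])
    print("t",round(s["time"],2),"corner",cor.round(1),"F",F.round(1),"d",d.round(1),"lean",np.degrees(np.arcsin(a[0])).round(1),"q5",s["qpos"][5].round(2))
E
python3 - <<'E'
from h import *
plan(lamp([0,0,-58])); con()
E
```

```text
time: 7.2
eef_pos: [0.5972, 0.131, 0.1978]
tcp_rot: [0.219, -0.283, 0.741, -0.568]
contact_force: [-6.1, 6.3, -16.6]
opening: -0.006
t 7.2 pos [0.5972 0.131  0.1978] lamp [ -1.4  -3.6 -52.2] q [ 0.17 -0.05  2.19 -1.    0.38  2.84] F [ -6.1   6.3 -16.6] open -0.01
 shift [-3.6  4.9 -3.3] len 7.0
t 7.2 corner [ 14.2  -3.4 -51.4] F [ -7.6   4.4 -16.6] d 174.1 lean 48.0 q5 2.84
```

q5 is at its limit of 2.84, so this wrist branch is bad. I'll back out and use the half-turned grasp, which puts q5 near -0.4.

```bash
python3 -m inch '[{"ax":-0.07,"ay":0,"az":0,"x":0,"y":0,"z":0,"hand":1},{"ax":0,"ay":0,"az":0,"x":0,"y":3,"z":-6,"hand":1},{"ax":0,"ay":0,"az":0,"x":0,"y":0,"z":-3,"hand":1},{"ax":0,"ay":0,"az":0,"x":0,"y":-5,"z":0,"hand":1},{"ax":0,"ay":0,"az":0,"x":0,"y":0,"z":0,"hand":1}]'
python3 - <<'E'
from h import *
plan(lamp([0,0,-58])); con()
E
```

```text
time: 7.62
eef_pos: [0.5939, 0.1321, 0.2003]
tcp_rot: [0.23, -0.304, 0.735, -0.561]
contact_force: [-1.4, 0.0, -0.7]
opening: 0.002
t 7.62 pos [0.5939 0.1321 0.2003] lamp [ -4.9  -3.4 -49.7] q [ 0.17 -0.06  2.17 -0.84  0.41  2.68] F [-1.4  0.  -0.7] open 0.0
 shift [-3.4  9.3 -2.4] len 10.2
t 7.62 corner [ 10.7  -3.3 -49.7] F [-1.3 -0.4 -0.7] d 445.0 lean 45.2 q5 2.68
```

```bash
python3 - <<'E'
from h import *
o=[]
for n,r in(("side",(110,350,90,340)),("top",(50,270,90,380))):
    c=read_camera(n)["img"]; p=cv2.imread(f"pics/{n}0.png")[:,:,::-1]
    d=c.astype(int)-p; m=np.abs(d).max(2)>25; print(n,m.sum(),d[m].mean(0))
    a,b,e,f=r; o.append(cv2.resize(c[a:b,e:f],(400,400)))
cv2.imwrite("pics/chk.png",np.hstack(o)[:,:,::-1])
E
```

```text
side 28606 [-1.1502482  -3.01171083 -4.02237293]
top 31993 [ 1.3085675  -5.87825462 -3.92448348]
```

View pics/chk.png

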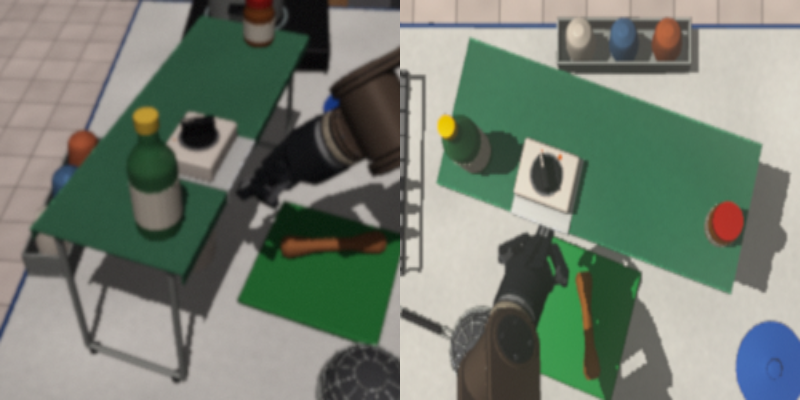

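The light isn't rendered, so the pictures don't tell me the switch state. Now backing out and half-turning the wrist.

```bash
python3 -m inch '[{"ax":0,"ay":0,"az":0,"x":0,"y":-20,"z":-8,"hand":1},{"ax":0,"ay":0,"az":0,"x":0,"y":-25,"z":0,"hand":1},{"ax":0,"ay":0,"az":0,"x":0,"y":-25,"z":0,"hand":1},{"ax":0,"ay":0,"az":0,"x":0,"y":-25,"z":0,"hand":1}]'|head -2
for i in 1 2 3 4 5; do python3 -m inch '[{"ax":0,"ay":-0.1245,"az":0,"x":0,"y":0,"z":0,"hand":1},{"ax":0,"ay":-0.1245,"az":0,"x":0,"y":0,"z":0,"hand":1},{"ax":0,"ay":-0.1245,"az":0,"x":0,"y":0,"z":0,"hand":1},{"ax":0,"ay":-0.1245,"az":0,"x":0,"y":0,"z":0,"hand":1},{"ax":0,"ay":-0.1245,"az":0,"x":0,"y":0,"z":0,"hand":1}]' |head -2; done
python3 - <<'E'
from h import *
plan(lamp([-2,0,-64]),lean(45,1))
E
```

```text
time: 8.05
eef_pos: [0.5226, 0.1513, 0.2613]
time: 8.47
eef_pos: [0.5234, 0.1514, 0.2613]
time: 8.88
eef_pos: [0.5235, 0.1513, 0.2612]
time: 9.3
eef_pos: [0.5235, 0.1513, 0.2612]
time: 9.72
eef_pos: [0.5235, 0.1513, 0.2612]
time: 10.13
eef_pos: [0.5235, 0.1513, 0.2612]
t 10.13 pos [0.5235 0.1513 0.2612] lamp [-77.8  -4.2  11.2] q [ 0.25 -0.28  2.24 -0.69  0.58 -0.56] F [-0.7 -0.2  0.2] open 0.0
 rot [ 0.002 -0.019  0.007] deg 1.2
 shift [  3.4 106.8  -0.2] len 106.9
```

```bash
sed -i 's/n=Rl\[:,2\];/n=Rl[:,2]*np.sign(Rl[2,2]);/' h.py
python3 -m inch '[{"ax":0,"ay":-0.019,"az":0.007,"x":3.7,"y":22,"z":0,"hand":1},{"ax":0,"ay":0,"az":0,"x":0,"y":25,"z":0,"hand":1},{"ax":0,"ay":0,"az":0,"x":0,"y":25,"z":0,"hand":1},{"ax":0,"ay":0,"az":0,"x":0,"y":25,"z":0,"hand":1},{"ax":0,"ay":0,"az":0,"x":0,"y":10,"z":0,"hand":1}]'|head -2
python3 -m inch '[{"ax":0,"ay":0,"az":0,"x":0,"y":0,"z":0,"hand":1}]'|head -2
python3 - <<'E'
from h import *
plan(lamp([-1.5,0,-60]),lean(45,1)); con()
E
```

```text
time: 10.55
eef_pos: [0.5975, 0.1334, 0.1819]
time: 10.63
eef_pos: [0.5965, 0.1332, 0.1813]
t 10.63 pos [0.5965 0.1332 0.1813] lamp [ -2.7  -1.6 -68.7] q [ 0.18 -0.01  2.17 -0.9   0.41 -0.37] F [ 0.3 -0.8  0.2] open -0.0
 rot [-0.004 -0.005 -0.003] deg 0.4
 shift [ 1.7 -5.3 -6.9] len 8.9
t 10.63 corner [ 12.9  -1.7 -68.7] F [ 0.5 -0.7  0.2] d -541.2 lean 44.8 q5 -0.37
```

```bash
python3 -m inch '[{"ax":0,"ay":0,"az":0,"x":1.7,"y":-1.1,"z":-4.4,"hand":1},{"ax":0,"ay":0,"az":0,"x":0,"y":-4.2,"z":-4.2,"hand":1},{"ax":0,"ay":0,"az":0,"x":0,"y":-2,"z":-2,"hand":1},{"ax":0,"ay":0,"az":0,"x":0,"y":0,"z":0,"hand":1}]'|head -1
python3 -c 'from h import *;con()'
for i in 1 2 3 4 5; do python3 -m inch '[{"ax":0,"ay":0,"az":0,"x":0,"y":-0.7,"z":-0.7,"hand":1},{"ax":0,"ay":0,"az":0,"x":0,"y":0,"z":0,"hand":1}]'|head -1;python3 -c 'from h import *;con()'; done
```

```text
time: 10.97
t 10.97 corner [ 13.8   0.8 -53.7] F [-0.3 -0.5  0.5] d -2716.8 lean 44.9 q5 -0.42
time: 11.13
t 11.13 corner [ 13.6   0.5 -54. ] F [-0.5  0.1  0.7] d -3717.1 lean 44.8 q5 -0.43
time: 11.3
t 11.3 corner [ 13.6   0.2 -53.9] F [-0.5 -0.5 -0.4] d 575.5 lean 44.8 q5 -0.43
time: 11.47
t 11.47 corner [ 13.7   0.1 -53.2] F [-0.6  0.5  0.6] d 35218.2 lean 44.7 q5 -0.43
time: 11.63
t 11.63 corner [ 13.4  -0.  -52.8] F [-0.7 -0.5 -1.8] d 249.0 lean 44.7 q5 -0.44
time: 11.8
t 11.8 corner [ 13.1  -0.2 -52.3] F [-0.1  0.2 -2.1] d 364.6 lean 44.6 q5 -0.44
```

Contact comes at z -52.9, where an "off" rocker should be. I'll keep pushing up and hold x forward.

```bash
for i in 1 2 3 4; do python3 -m inch '[{"ax":0,"ay":0,"az":0,"x":0.1,"y":-0.5,"z":-1.2,"hand":1},{"ax":0,"ay":0,"az":0,"x":0,"y":0,"z":0,"hand":1}]'|head -1;python3 -c 'from h import *;con()'; done
```

```text
time: 11.97
t 11.97 corner [ 13.1  -0.2 -52.1] F [-1.6  0.7 -5. ] d 219.0 lean 44.5 q5 -0.45
time: 12.13
t 12.13 corner [ 13.1  -0.3 -51.8] F [-2.3  1.7 -9.2] d 179.7 lean 44.4 q5 -0.45
time: 12.3
t 12.3 corner [ 13.1  -0.4 -51.5] F [ -3.1   1.5 -13.5] d 176.9 lean 44.3 q5 -0.46
time: 12.47
t 12.47 corner [ 13.   -0.6 -51.3] F [ -4.9   1.9 -18.1] d 170.6 lean 44.3 q5 -0.46
```

This force pattern fits the finger's upper side jamming on pod_edge while the rocker is about 2/3 of the way to its snap point. The fix is to push less deep, near the rocker's front end, and lean slightly more. q5 now has room for that.

```bash
python3 -m inch '[{"ax":0,"ay":0,"az":0,"x":0.5,"y":4,"z":4,"hand":1},{"ax":-0.05,"ay":0,"az":0,"x":0,"y":1.5,"z":1.5,"hand":1},{"ax":0,"ay":0,"az":0,"x":0,"y":-2.1,"z":2.1,"hand":1},{"ax":0,"ay":0,"az":0,"x":0,"y":0,"z":0,"hand":1}]'|head -1
python3 -c 'from h import *;con();plan()'
```

```text
time: 12.8
t 12.8 corner [ 13.4   1.8 -51.5] F [-4.7  0.8 -5.2] d 199.2 lean 47.8 q5 -0.27
t 12.8 pos [0.598  0.1364 0.1978] lamp [ -2.1   1.8 -52.2] q [ 0.19 -0.04  2.18 -1.    0.41 -0.27] F [-4.3  2.  -5.2] open -0.0
```

```bash
python3 -m inch '[{"ax":0,"ay":0,"az":0,"x":-1.5,"y":-1.5,"z":4,"hand":1},{"ax":0,"ay":0,"az":0,"x":0,"y":0,"z":0,"hand":1},{"ax":0,"ay":0,"az":0,"x":0,"y":0,"z":0,"hand":1}]'|head -1
python3 -c 'from h import *;con()'
```

```text
time: 13.05
t 13.05 corner [ 11.2   0.5 -51.2] F [0.9 0.1 0.6] d -345.2 lean 48.0 q5 -0.26
```

```bash
python3 -m inch '[{"ax":0,"ay":0,"az":0,"x":-0.4,"y":-0.9,"z":0.8,"hand":1}]' |head -1
for i in 1 2 3 4 5 6; do python3 -m inch '[{"ax":0,"ay":0,"az":0,"x":0,"y":-0.8,"z":-0.9,"hand":1},{"ax":0,"ay":0,"az":0,"x":0,"y":0,"z":0,"hand":1}]'|head -1;python3 -c 'from h import *;con()'; done
```

```text
time: 13.13
time: 13.3
t 13.3 corner [  8.4  -0.6 -52.9] F [-0.5 -0.6 -0.1] d 777.0 lean 47.7 q5 -0.27
time: 13.47
t 13.47 corner [  7.9  -0.7 -52.7] F [ 0.5  0.7 -0.3] d -2935.3 lean 47.6 q5 -0.28
time: 13.63
t 13.63 corner [  7.8  -0.8 -51.8] F [ 0.1 -0.5  0.1] d -1997.0 lean 47.6 q5 -0.28
time: 13.8
t 13.8 corner [  7.8  -0.8 -50.6] F [ 0.2 -0.1  0.6] d -554.7 lean 47.6 q5 -0.29
time: 13.97
t 13.97 corner [  7.8  -0.8 -49.3] F [-0.1  1.   0.4] d -1967.1 lean 47.6 q5 -0.29
time: 14.13
t 14.13 corner [  7.8  -0.8 -48.1] F [-0.1 -0.8  0.8] d -636.6 lean 47.6 q5 -0.3
```

```bash
python3 -m inch '[{"ax":0,"ay":0,"az":0,"x":0.8,"y":3.9,"z":4.3,"hand":1},{"ax":0,"ay":0,"az":0,"x":0,"y":2.0,"z":-1.8,"hand":1},{"ax":0,"ay":0,"az":0,"x":0,"y":0,"z":0,"hand":1},{"ax":0,"ay":0,"az":0,"x":0,"y":0,"z":0,"hand":1},{"ax":0,"ay":0,"az":0,"x":0,"y":0,"z":0,"hand":1}]' |head -1
python3 -c 'from h import *;con()'
for i in 1 2 3 4 5; do python3 -m inch '[{"ax":0,"ay":0,"az":0,"x":0,"y":-0.8,"z":-0.9,"hand":1},{"ax":0,"ay":0,"az":0,"x":0,"y":0,"z":0,"hand":1},{"ax":0,"ay":0,"az":0,"x":0,"y":0,"z":0,"hand":1}]'|head -1;python3 -c 'from h import *;con()'; done
```

```text
time: 14.55
t 14.55 corner [ 10.5  -0.1 -54. ] F [ 0.1  0.8 -1. ] d 594.3 lean 47.6 q5 -0.27
time: 14.8
t 14.8 corner [ 10.5   0.  -52.7] F [-0.6 -0.6  0.8] d -1776.6 lean 47.6 q5 -0.28
time: 15.05
t 15.05 corner [ 10.4  -0.  -51.6] F [0.3 0.5 0.4] d -606.1 lean 47.6 q5 -0.28
time: 15.3
t 15.3 corner [ 10.5  -0.1 -50.5] F [ 0.2 -0.3 -0.1] d -3629.6 lean 47.6 q5 -0.29
time: 15.55
t 15.55 corner [ 10.4  -0.1 -49.4] F [-0.3 -0.3 -0.1] d 1416.7 lean 47.6 q5 -0.29
time: 15.8
t 15.8 corner [ 10.1  -0.2 -48.8] F [-1.5 -0.5 -2.1] d 232.0 lean 47.5 q5 -0.3
```

Every contact so far fits the finger's side meeting pod_edge, with the finger about 4 mm thicker than assumed. In that case the rocker may have snapped over unnoticed around t=5.2, when the force stayed near 0. The side view showed a small red patch under the lip, so I'll back out and compare that patch with the first picture.

```bash
python3 -m inch '[{"ax":0,"ay":0,"az":0,"x":0,"y":2,"z":9,"hand":1},{"ax":0,"ay":0,"az":0,"x":0,"y":-25,"z":0,"hand":1},{"ax":0,"ay":0,"az":0,"x":0,"y":-30,"z":0,"hand":1},{"ax":0,"ay":0,"az":0,"x":0,"y":-30,"z":0,"hand":1},{"ax":0,"ay":0,"az":0,"x":0,"y":-20,"z":0,"hand":1}]'|head -2
python3 - <<'E'
from h import *
c=read_camera("side"); p=cv2.imread("pics/side0.png")[:,:,::-1]
a=np.radians(24)
print("proj front end off,on ; pod edge", proj(c,[lamp([7.3,0,-51.6]),lamp([7.5,0,-44.8]),lamp([6,0,-40])]).round(1).tolist())
o=[]
for im in(p,c["img"]):
    i=im.astype(int); m=(i[:,:,0]-np.maximum(i[:,:,1],i[:,:,2]))[205:245,215:260]; ys,xs=np.nonzero(m>15); print(len(xs), xs.mean()+215 if len(xs) else 0, ys.mean()+205 if len(xs) else 0, sorted(zip(xs+215,ys+205,m[m>15]),key=lambda t:-t[2])[:6])
    o.append(cv2.resize(im[195:250,205:260],(400,400),interpolation=cv2.INTER_CUBIC))
cv2.imwrite("pics/red.png",np.hstack(o)[:,:,::-1])
E
```

```text
time: 16.22
eef_pos: [0.5151, 0.1587, 0.2662]
proj front end off,on ; pod edge [[237.3, 223.9], [237.2, 221.7], [237.8, 220.3]]
0 0 0 []
0 0 0 []
```

View pics/red.png

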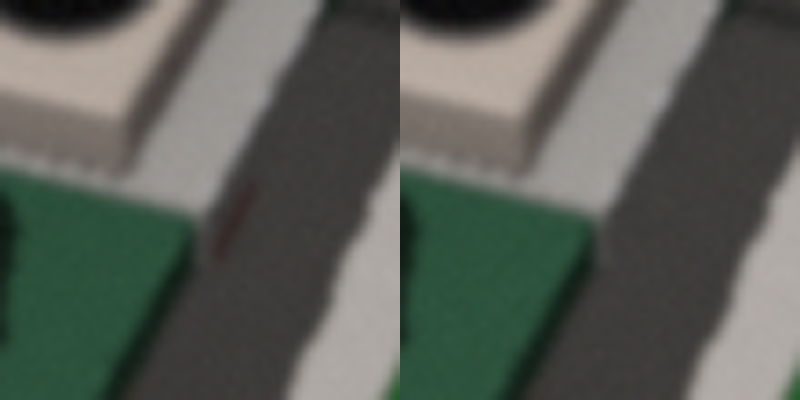

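The picture settles it: the dark red sliver under the lip at (237,225) in the first image is gone, so the rocker's front end is up and the switch is on. Next the knob: rise, straighten, and open halfway.

```bash
python3 -m inch '[{"ax":0.12,"ay":0,"az":0,"x":0,"y":-27,"z":-24,"hand":0},{"ax":0.12,"ay":0,"az":0,"x":0,"y":-30,"z":-20,"hand":0},{"ax":0.12,"ay":0,"az":0,"x":0,"y":-33,"z":-15,"hand":0},{"ax":0.12,"ay":0,"az":0,"x":0,"y":-35,"z":-10,"hand":0},{"ax":0.12,"ay":0,"az":0,"x":0,"y":-20,"z":-5,"hand":0}]' 40
python3 -m inch '[{"ax":0.12,"ay":0,"az":0,"x":0,"y":0,"z":0,"hand":0},{"ax":0.11,"ay":0,"az":0,"x":0,"y":0,"z":0,"hand":0},{"ax":0,"ay":0,"az":0,"x":0,"y":0,"z":0,"hand":0}]' |head -2
python3 - <<'E'
from h import *
plan(lamp([60,0,120]),lean(0,1,.52))
E
```

```text
time: 16.68
eef_pos: [0.4905, 0.1647, 0.4194]
tcp_rot: [0.641, 0.478, -0.358, -0.481]
contact_force: [0.9, -0.5, 0.2]
opening: 0.498
time: 16.93
eef_pos: [0.493, 0.1627, 0.4127]
t 16.93 pos [0.493  0.1627 0.4127] lamp [-110.3   -1.5  162.7] q [ 0.13 -0.16  1.75 -0.02  1.52 -1.14] F [ 0.  -0.2 -0.3] open 0.5
 rot [ 0.048 -0.539 -0.018] deg 31.0
 shift [   4.9   51.2 -167.8] len 175.5
```

```bash
python3 -m inch '[{"ax":0.03,"ay":0,"az":0,"x":1,"y":0,"z":-33.5,"hand":0},{"ax":0,"ay":0,"az":0,"x":1,"y":0,"z":-33.5,"hand":0},{"ax":0,"ay":0,"az":0,"x":1,"y":0,"z":-33.5,"hand":0},{"ax":0,"ay":0,"az":0,"x":1,"y":0,"z":-33.5,"hand":0},{"ax":0,"ay":0,"az":0,"x":0,"y":0,"z":-33.5,"hand":0}]' |head -2
python3 -m inch '[{"ax":0,"ay":-0.11,"az":0,"x":0,"y":10,"z":0,"hand":0},{"ax":0,"ay":-0.11,"az":0,"x":0,"y":10,"z":0,"hand":0},{"ax":0,"ay":-0.11,"az":0,"x":0,"y":10,"z":0,"hand":0},{"ax":0,"ay":-0.11,"az":0,"x":0,"y":10,"z":0,"hand":0},{"ax":0,"ay":-0.1,"az":0,"x":0,"y":0,"z":0,"hand":0}]' |head -2
python3 -m inch '[{"ax":0,"ay":0,"az":0,"x":0,"y":0,"z":0,"hand":0},{"ax":0,"ay":0,"az":0,"x":0,"y":0,"z":0,"hand":0}]' |head -2
python3 - <<'E'
from h import *
plan(lamp([60,0,51]),lean(0,1,.52))
c=read_camera("top"); s=read_camera("side")
o=[cv2.resize(c["img"][100:190,150:240],(400,400),interpolation=cv2.INTER_CUBIC),cv2.resize(s["img"][120:240,150:270],(400,400),interpolation=cv2.INTER_CUBIC)]
cv2.imwrite("pics/knob.png",np.hstack(o)[:,:,::-1])
E
```

```text
time: 17.35
eef_pos: [0.6531, 0.1194, 0.4161]
time: 17.77
eef_pos: [0.6518, 0.1193, 0.3729]
time: 17.93
eef_pos: [0.6525, 0.1195, 0.3765]
t 17.93 pos [0.6525 0.1195 0.3765] lamp [ 54.9   0.3 126.5] q [ 0.03  0.19  1.46 -0.01  1.48 -1.78] F [-0.3 -0.7  0.5] open 0.5
 rot [ 0.017  0.002 -0.015] deg 1.3
 shift [-1.7 75.6 -2.9] len 75.7
```

View pics/knob.png

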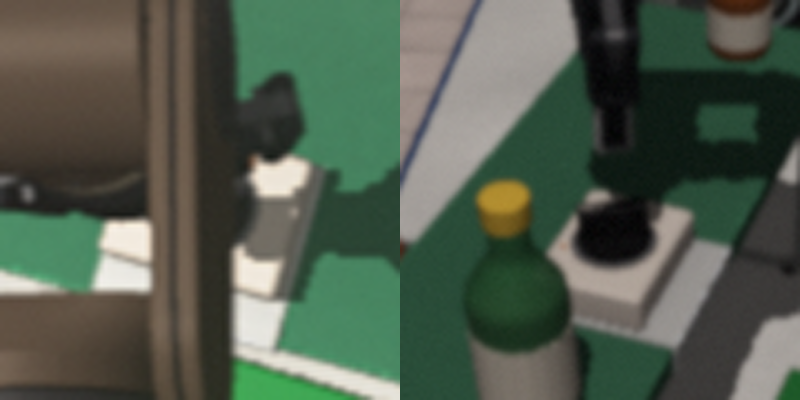

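The hand is right over the knob: fingers at (615,130) and knob at (615,230) in the side crop. Descending.

```bash
python3 -m inch '[{"ax":0.017,"ay":0,"az":-0.015,"x":-1.7,"y":15,"z":-3,"hand":0},{"ax":0,"ay":0,"az":0,"x":0,"y":20,"z":0,"hand":0},{"ax":0,"ay":0,"az":0,"x":0,"y":20,"z":0,"hand":0},{"ax":0,"ay":0,"az":0,"x":0,"y":10,"z":0,"hand":0},{"ax":0,"ay":0,"az":0,"x":0,"y":0,"z":0,"hand":0}]' |grep -e time -e force
python3 -m inch '[{"ax":0,"ay":0,"az":0,"x":0,"y":0,"z":0,"hand":0},{"ax":0,"ay":0,"az":0,"x":0,"y":0,"z":0,"hand":0}]' |head -1
python3 - <<'E'
from h import *
plan(lamp([60,0,52]),lean(0,1,.52))
E
```

```text
time: 18.45
contact_force: [0.3, 0.4, -0.8]
time: 18.62
t 18.62 pos [0.6568 0.1183 0.3134] lamp [59.5  0.4 63.4] q [ 0.03  0.23  1.52  0.    1.39 -1.79] F [ 0.2 -0.6 -0.3] open 0.5
 rot [0.002 0.004 0.   ] deg 0.3
 shift [-0.6 11.4 -0.2] len 11.4
```

```bash
python3 -m inch '[{"ax":0,"ay":0,"az":0,"x":-0.5,"y":6,"z":0,"hand":0},{"ax":0,"ay":0,"az":0,"x":0,"y":5,"z":0,"hand":0},{"ax":0,"ay":0,"az":0,"x":0,"y":0,"z":0,"hand":0}]' |grep -e time -e force
python3 -m inch '[{"ax":0,"ay":0,"az":0,"x":0,"y":0,"z":0,"hand":0.5},{"ax":0,"ay":0,"az":0,"x":0,"y":0,"z":0,"hand":1},{"ax":0,"ay":0,"az":0,"x":0,"y":0,"z":0,"hand":1},{"ax":0,"ay":0,"az":0,"x":0,"y":0,"z":0,"hand":1},{"ax":0,"ay":0,"az":0,"x":0,"y":0,"z":0,"hand":1}]' 25
python3 - <<'E'
from h import *
plan(lamp([60,0,52]),lean(0,1,.52))
E
```

```text
time: 18.87
contact_force: [0.1, -0.4, -0.2]
time: 19.28
eef_pos: [0.6553, 0.1221, 0.3015]
tcp_rot: [0.431, 0.561, -0.556, -0.436]
contact_force: [-2.4, 9.7, 0.4]
opening: 0.131
t 19.28 pos [0.6553 0.1221 0.3015] lamp [56.9  3.6 51.5] q [ 0.03  0.23  1.54  0.01  1.38 -1.79] F [-2.4  9.7  0.4] open 0.13
 rot [-0.     0.006  0.01 ] deg 0.7
 shift [-4.7 -0.6 -0.8] len 4.8
```

Bar gripped (opening 11 mm). The side force shows the jaws about 4 mm off the axis, so I'll centre on it and then turn clockwise.

```bash
python3 -m inch '[{"ax":0,"ay":0,"az":0,"x":4,"y":0,"z":0.5,"hand":1},{"ax":0,"ay":0,"az":0,"x":0,"y":0,"z":0,"hand":1},{"ax":0,"ay":0,"az":0,"x":0,"y":0,"z":0,"hand":1}]' |grep -e eef -e force
python3 -m inch '[{"ax":0,"ay":0.1,"az":0,"x":0,"y":0,"z":0,"hand":1},{"ax":0,"ay":0.1,"az":0,"x":0,"y":0,"z":0,"hand":1},{"ax":0,"ay":0.1,"az":0,"x":0,"y":0,"z":0,"hand":1},{"ax":0,"ay":0.1,"az":0,"x":0,"y":0,"z":0,"hand":1},{"ax":0,"ay":0.1,"az":0,"x":0,"y":0,"z":0,"hand":1}]' |grep -e time -e eef -e force -e open
python3 - <<'E'
from h import *
plan(None,lean(0,1,-.52))
E
```

```text
eef_pos: [0.6552, 0.1223, 0.3015]
contact_force: [2.2, 3.1, -0.5]
time: 19.95
eef_pos: [0.6551, 0.1218, 0.3015]
contact_force: [0.6, 1.8, 0.5]
opening: 0.129
t 19.95 pos [0.6551 0.1218 0.3015] lamp [56.9  3.3 51.5] q [ 0.03  0.23  1.54  0.    1.37 -1.28] F [0.6 1.8 0.5] open 0.13
 rot [-0.001  0.539  0.002] deg 30.9
```

```bash
python3 -m inch '[{"ax":0,"ay":0.11,"az":0,"x":0,"y":0,"z":0,"hand":1},{"ax":0,"ay":0.11,"az":0,"x":0,"y":0,"z":0,"hand":1},{"ax":0,"ay":0.11,"az":0,"x":0,"y":0,"z":0,"hand":1},{"ax":0,"ay":0.11,"az":0,"x":0,"y":0,"z":0,"hand":1},{"ax":0,"ay":0.1,"az":0,"x":0,"y":0,"z":0,"hand":1}]' |grep -e time -e eef -e force -e open
python3 -m inch '[{"ax":0,"ay":0,"az":0,"x":0,"y":0,"z":0,"hand":1},{"ax":0,"ay":0,"az":0,"x":0,"y":0,"z":0,"hand":1}]' |grep -e force
python3 - <<'E'
from h import *
plan(None,lean(0,1,-.52)); print(get_state()["wrist_torque"])
E
```

```text
time: 20.37
eef_pos: [0.6549, 0.1213, 0.3015]
contact_force: [0.5, 1.5, 1.1]
opening: 0.134
contact_force: [-0.1, -0.1, 0.8]
t 20.53 pos [0.6549 0.1213 0.3015] lamp [56.8  2.8 51.5] q [ 0.03  0.23  1.54  0.    1.38 -0.75] F [-0.1 -0.1  0.8] open 0.13
 rot [-0.001  0.006  0.   ] deg 0.4
[ 0.05125893  0.05115367 -0.0110121 ]
```

Turned 1.03 rad. Next: release, lift straight up, back away and look.

```bash
python3 -m inch '[{"ax":0,"ay":0,"az":0,"x":0,"y":0,"z":0,"hand":0.3},{"ax":0,"ay":0,"az":0,"x":0,"y":0,"z":0,"hand":0.1},{"ax":0,"ay":0,"az":0,"x":0,"y":0,"z":0,"hand":0.1}]' |grep -e force -e open
python3 -m inch '[{"ax":0,"ay":0,"az":0,"x":0,"y":-10,"z":0,"hand":0.1},{"ax":0,"ay":0,"az":0,"x":0,"y":-25,"z":0,"hand":0.1},{"ax":0,"ay":0,"az":0,"x":0,"y":-35,"z":0,"hand":0.1},{"ax":0,"ay":0,"az":0,"x":0,"y":-35,"z":0,"hand":0.1},{"ax":0,"ay":0,"az":0,"x":0,"y":-20,"z":0,"hand":0.1}]' |grep -e eef -e force
for i in 1 2; do python3 -m inch '[{"ax":0,"ay":0,"az":0,"x":16,"y":0,"z":28,"hand":0},{"ax":0,"ay":0,"az":0,"x":16,"y":0,"z":28,"hand":0},{"ax":0,"ay":0,"az":0,"x":16,"y":0,"z":28,"hand":0},{"ax":0,"ay":0,"az":0,"x":16,"y":0,"z":28,"hand":0},{"ax":0,"ay":0,"az":0,"x":16,"y":0,"z":28,"hand":0}]' |grep -e eef; done
python3 - <<'E'
from h import *
plan()
o=[]
c=read_camera("top")["img"]; s=read_camera("side")["img"]
cv2.imwrite("pics/top1.png",c[:,:,::-1]);cv2.imwrite("pics/side1.png",s[:,:,::-1])
o=[cv2.resize(c[100:200,140:240],(400,400),interpolation=cv2.INTER_CUBIC),cv2.resize(s[150:250,170:270],(400,400),interpolation=cv2.INTER_CUBIC)]
cv2.imwrite("pics/after.png",np.hstack(o)[:,:,::-1])
E
```

```text
contact_force: [-0.1, 1.2, -0.1]
opening: 0.45
eef_pos: [0.6554, 0.1215, 0.4322]
contact_force: [0.2, -0.4, 1.3]
eef_pos: [0.613, 0.2785, 0.4274]
eef_pos: [0.5714, 0.4346, 0.4275]
t 22.03 pos [0.5714 0.4346 0.4275] lamp [-108.9  281.5  177.5] q [ 0.51  0.32  1.21  0.    1.61 -0.27] F [0.3 0.1 0.4] open 0.5
```

View pics/after.png

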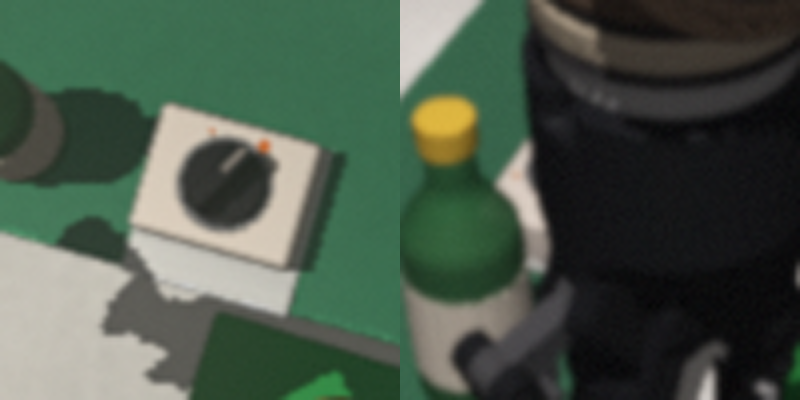

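The top crop shows the white pointer line going from (222,172) to (245,148), towards the big dot at (264,147). The hand is blocking the side view, so I'll move it clear and check the bystanders.

```bash
python3 -c 'from h import *;plan([.45,.30,.45]);plan([.43,-.1,.45])'
```

```text
t 22.13 pos [0.5698 0.4374 0.4266] lamp [-111.2  283.8  176.6] q [ 0.51  0.32  1.21  0.    1.61 -0.27] F [-0.9 -1.2 -0.7] open 0.5
 shift [-181.9  -23.6  -12.4] len 183.8
t 22.13 pos [0.5698 0.4374 0.4266] lamp [-111.2  283.8  176.6] q [ 0.51  0.32  1.21  0.    1.61 -0.27] F [-0.9 -1.2 -0.7] open 0.5
 shift [-478.8  -24.4 -281.2] len 555.8
```

```bash
python3 -m inch '[{"ax":0,"ay":0,"az":0,"x":-36,"y":-5,"z":-2.5,"hand":0},{"ax":0,"ay":0,"az":0,"x":-36,"y":-5,"z":-2.5,"hand":0},{"ax":0,"ay":0,"az":0,"x":-36,"y":-5,"z":-2.5,"hand":0},{"ax":0,"ay":0,"az":0,"x":-36,"y":-5,"z":-2.5,"hand":0},{"ax":0,"ay":0,"az":0,"x":-36,"y":-5,"z":-2.5,"hand":0}]'|head -2
for i in 1 2; do python3 -m inch '[{"ax":0,"ay":0,"az":0,"x":-29,"y":0,"z":-26,"hand":0},{"ax":0,"ay":0,"az":0,"x":-29,"y":0,"z":-26,"hand":0},{"ax":0,"ay":0,"az":0,"x":-29,"y":0,"z":-26,"hand":0},{"ax":0,"ay":0,"az":0,"x":-29,"y":0,"z":-26,"hand":0},{"ax":0,"ay":0,"az":0,"x":-29,"y":0,"z":-26,"hand":0}]' |head -2; done
python3 -m inch '[{"ax":0,"ay":0,"az":0,"x":0,"y":0,"z":0,"hand":0},{"ax":0,"ay":0,"az":0,"x":0,"y":0,"z":0,"hand":0}]' |grep force
python3 - <<'E'
from h import *
plan()
o=[]
for n in("top","side"):
    c=read_camera(n)["img"]; p=cv2.imread(f"pics/{n}0.png")[:,:,::-1]
    H=lambda i:cv2.cvtColor(i,cv2.COLOR_RGB2HSV)
    for nm,lo,hi,r in(("cap",(20,120,90),(35,255,255),(90,220,90,220)),("red cap",(170,150,60),(180,255,255),(90,200,230,350)),("lid",(105,150,60),(125,255,255),(150,290,270,400)),("pestle",(3,100,60),(14,255,220),(190,275,200,345))):
        a,b,e,f=r; q=[]
        for i in(p,c):
            m=cv2.inRange(H(i)[a:b,e:f],lo,hi); y,x=np.nonzero(m); q.append((len(x),(x.mean()+e).round(1) if len(x) else 0,(y.mean()+a).round(1) if len(x) else 0))
        print(n,nm,q)
    o.append(cv2.resize(c,(400,300)))
s=cv2.resize(c[195:250,205:260],(400,300),interpolation=cv2.INTER_CUBIC)
cv2.imwrite("pics/fin.png",np.vstack([np.hstack(o),np.hstack([s,s*0])])[:,:,::-1])
E
```

```text
time: 22.55
eef_pos: [0.4517, 0.2959, 0.4521]
time: 22.97
eef_pos: [0.44, 0.1012, 0.4522]
time: 23.38
eef_pos: [0.428, -0.0933, 0.4521]
contact_force: [-0.7, -0.2, 0.1]
t 23.55 pos [ 0.4285 -0.0931  0.4514] lamp [-102.7 -265.2  201.4] q [-0.45 -0.33  1.81  0.    1.66 -1.22] F [-0.7 -0.2  0.1] open 0.5
top cap [(149, np.float64(125.8), np.float64(121.5)), (154, np.float64(126.5), np.float64(122.0))]
top red cap [(0, 0, 0), (0, 0, 0)]
top lid [(1873, np.float64(358.6), np.float64(251.8)), (620, np.float64(350.0), np.float64(246.6))]
top pestle [(193, np.float64(225.2), np.float64(233.3)), (195, np.float64(225.1), np.float64(232.1))]
side cap [(210, np.float64(180.6), np.float64(181.4)), (197, np.float64(180.5), np.float64(181.1))]
side red cap [(0, 0, 0), (3, np.float64(253.0), np.float64(111.3))]
side lid [(820, np.float64(313.5), np.float64(176.2)), (506, np.float64(314.6), np.float64(179.9))]
side pestle [(506, np.float64(298.0), np.float64(256.4)), (497, np.float64(298.1), np.float64(256.2))]
```

View pics/fin.png

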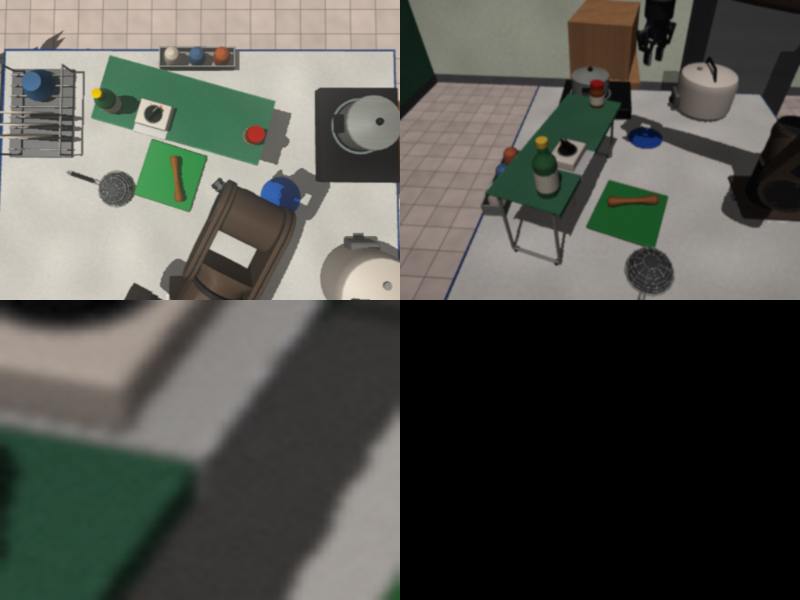

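The bottle, jar, board, pestle and sieve are where they were. The lid is partly hidden by the arm but untouched. The red sliver is still gone (switch on), the pointer is at the big dot, and the robot touches nothing.

```bash
python3 -c 'from plant import *;print(sign_off())'
```

```text
the job is handed in; nothing more can be done
None
```

The lamp's rocker is on and its dimmer points at the big dot; I handed the job in at about 24 s with the robot clear of everything.

- **Rocker:** I pushed it up from under the lip with the shut fingers leaning 45–48°. The thin red strip seen under the lip at the start was gone in the last two side pictures, so the front end is up. No snap was felt and the light isn't rendered, so that picture is the only evidence that it is on.
- **Knob:** I gripped the bar after the rocker was done and turned it about 1.03 rad clockwise. The released pointer lies about 44° right of straight up in the top image; 45.6° was expected at the big dot.
- **Bystanders:** The bottle and pestle stayed within about 1 pixel. The jar, board and sieve look unmoved. The lid was partly hidden by the arm, so its numbers disagreed, though no contact was felt there. The ramekin under the shelf was never in view, so I couldn't check it.
- **What went wrong:**
  - My first wrist angle ran the last joint to 2.84 rad, its limit as read, so I backed out and half-turned the wrist.
  - The fingers also pressed the pod or rocker with up to about 21 N, more than the rocker needs.

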